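Shut the orange film carrier and start its scan

ROBOT

A 6-joint arm with a two-finger parallel gripper is mounted at the origin on the work surface. World frame = base frame: x ahead of the robot, y to its left, z up, the work surface at z = 0. Lengths are in m, angles in rad, forces in N, time in s.
With the tool pointing down it reaches from about 0.3 to 0.875 m from the base axis. Payload 4.2 kg.
Tool frame: the origin (TCP) lies at the very end of the fingers, on their centre line; the grasp point (between the pads) lies 19 mm behind it (robot.hold_point_z is the distance from the TCP to the grasp point, in m); z points along the fingers, y is the line along which they close (so a half turn about z gives the same grasp; the last joint's range is limited). The gripper opens to 85 mm and grips with 20 to 120 N. Pads are 22 mm wide; open, the fingers measure 114 mm over their backs; the gripper's body (76 mm by 85 mm) begins 54 mm behind the grasp point. The pads swing forward as they close: fully open they stand 13 mm farther back than shut.
Start: joints at [1.227, 0.32, 1.565, -0, 1.257, -0.02], TCP at [0.183, 0.545, 0.204] pointing down, gripper open.
Joint ranges: [-3.11, 3.11], [-0.84, 2.01], [0.21, 2.61], [-1.34, 4.49], [0.05, 2.63], [-2.56, 2.56]. Speed limits (rad/s): [2.57, 2.57, 3.14, 3.14, 3.14, 3.14].

INTERFACE

Orientations are given as a rotation vector (axis times angle).
In Python, from cell import robot gives the robot as it stands. The module is installed in compiled form; this text tells all that it offers.
- The arm moves only by the tool move_arm, never from a script. Its argument "motion" is a list of rows, each an object with "delta_pos": the shift along the tool's x, y, z in m, a list of three; "roll": the turn about the tool's z in degrees. In form: [{"delta_pos": [x, y, z], "roll": roll}, ...]. A call has exactly 10 rows; each row shifts and turns the commanded pose from where the row before left it, along the tool's axes as they then stand; what a row does not reach is not made up. A row lasts 1/10 s, in which the tool goes at most 50 mm and 8.59 degrees, less where a joint would pass 70% of its speed; a pose out of reach is approached as far as the arm can. A call with a gripper value outside its range is refused whole. "claw" is the closure, from -1 (fully open) to 1 (shut), so that 0 is half open, set as the call begins (left out, the last holds). The fingers move at their own pace and stop on an object; the grip force is fixed at half the most. Time passes only in rows, so rows that do not move let the fingers close, or fill a call up. It gives the time, the measured TCP pose, the force, the opening and the grip force at its end, in the units of the state.
- robot.sense(): the state, without advancing time (a new reading comes with each control period).
- robot.snapshot(name): name is "scene" or "side" or "wrist"; returns the picture (400x640x3 uint8, red, green, blue); there is no depth.
- robot.camera_model(name): a dict with "camera_matrix" (3x3 intrinsics, pixels), "k1" (the pictures are not rectified: a ray, as slopes to the right and down, at radius r is drawn at 1 + k1 r^2 times it, then the intrinsics apply), "eye" and "rotation" of the camera in the world; the wrist camera has in their place "T_tool_cam" (4x4, takes a point from camera to tool coordinates, whose origin is the TCP and whose axes are the flange's). Camera axes: x right, y up, looking along -z (the intrinsics and any distortion apply to the point x, -y, -z); pixel columns grow to the right and rows downward; lengths in m; the calibration is good to about 2 mm. A picture is of the moment at which its call begins: read the wrist's pose just before it. camera_model takes no time and is no camera call.
- robot.hand_in(): hands the job in; it is judged then, once.
The state is a dict: "t": time; "joint_positions": joint angles; "dq": joint speeds; "effort": joint torques, N m; "tcp_pos": TCP position; "eef_rot": TCP orientation; "force": force on the tool from outside, world axes, zero at the start; "moment": the same for the moment, N m; "finger_gap": opening from 0.0 (shut) to 1.0 (fully open); "grasp_force": force on a finger pad.
Only numpy, scipy, OpenCV 4.12 (cv2) and the standard library are available. Lean on these libraries where they do the work, as an engineer would, in place of code of your own. Each camera call takes 0.05 s, during which the arm holds its last target. There are 200 camera calls.

TASK

On the light table, use the fingertips to swing the open gate of the film carrier with the orange bar gently down until it is fully shut, and then press the green key on the grey control box well down and let it come up again. Touch lightly and grasp nothing: do not lift or shove the carriers, leave the blue carrier's gate open just as it stands, do not press the other keys, and leave the loupe, canisters, slide box, brush and paperweight where they are.

Things in the scene. Friction and masses are not known exactly. Their poses are not given: they have to be found in the camera images.
- carrier_orange: loose metal film carrier, base plate 110 (x) x 100 (y) x 14 mm high, about 0.7 to 1.2 kg, lying on the light table's white glass, which is 70 mm above the bench. Origin: centre of the plate's underside; its z is up. Its hinged gate is a glazed black frame 6 mm thick with an orange front bar; the hinge line runs along the carrier's y at x = +48 mm, z = +18 mm, and the gate reaches 102 mm from the hinge towards the carrier's -x. This is the one to shut.
- carrier_blue: loose metal film carrier, base plate 110 (x) x 100 (y) x 14 mm high, about 0.7 to 1.2 kg, lying on the light table's white glass, which is 70 mm above the bench. Origin: centre of the plate's underside; its z is up. Its hinged gate is a glazed black frame 6 mm thick with a blue front bar; the hinge line runs along the carrier's y at x = +48 mm, z = +18 mm, and the gate reaches 102 mm from the hinge towards the carrier's -x. It stays open.
- gate_orange (a joint): opening angle of the orange carrier's gate, rad: 0 fully shut (flat on the carrier, hard stop, top face 21 mm above the glass), growing as its free end rises; the hinge stays at any angle and yields to under 3 N at the front bar. Starts between 0.65 and 1.0. With angle a, the gate points from the hinge along (-cos a, 0, +sin a) in the carrier's frame
- gate_orange_tab (a point): middle of the upper face of the orange front bar (24 x 96 mm) of the gate, 90 mm from the hinge line; its axes turn with the gate, x along it towards the hinge, z out of the upper face
- gate_blue (a joint): opening angle of the blue carrier's gate, rad: 0 fully shut (flat on the carrier, hard stop, top face 21 mm above the glass), growing as its free end rises; the hinge stays at any angle and yields to under 3 N at the front bar. Starts between 0.65 and 1.0. With angle a, the gate points from the hinge along (-cos a, 0, +sin a) in the carrier's frame
- gate_blue_tab (a point): the same point on the blue bar of the other gate
- control_box: fixed grey box 135 x 135 x 30 mm with a black top, standing on the glass, carrying four round keys at the corners of a 62 mm square in any order; origin: centre of its underside
- key_green (a joint): how far the green key is pressed down, m: 0 up, 0.006 fully down; sprung, begins to move at about 1.5 N, fully down at 5 N, comes up by itself
- key_green_top (a point): centre of the top face of the green key, a round cap 26 mm across standing 10 mm proud of its 42 mm black collar; it is pressed straight down
- key_red (a joint): how far the red key is pressed down, m: 0 up, 0.006 fully down; sprung, begins to move at about 1.5 N, fully down at 5 N, comes up by itself
- key_red_top (a point): centre of the top face of the red key, a round cap 26 mm across standing 10 mm proud of its 42 mm black collar; it is pressed straight down
- key_yellow (a joint): how far the yellow key is pressed down, m: 0 up, 0.006 fully down; sprung, begins to move at about 1.5 N, fully down at 5 N, comes up by itself
- key_yellow_top (a point): centre of the top face of the yellow key, a round cap 26 mm across standing 10 mm proud of its 42 mm black collar; it is pressed straight down
- key_white (a joint): how far the white key is pressed down, m: 0 up, 0.006 fully down; sprung, begins to move at about 1.5 N, fully down at 5 N, comes up by itself
- key_white_top (a point): centre of the top face of the white key, a round cap 26 mm across standing 10 mm proud of its 42 mm black collar; it is pressed straight down
- loupe: loose viewing loupe, 60 mm wide and 55 mm tall, clear skirt below, black top; origin: centre of its underside. A bystander
- film_can_a: loose black film canister with a grey cap, 34 mm wide, 51 mm tall; origin: centre of its underside. A bystander
- film_can_b: loose white film canister with a grey cap, 34 mm wide, 51 mm tall; origin: centre of its underside. A bystander
- slide_box: loose clear box 54 x 54 mm with mounted slides standing in it, 52 mm tall; origin: centre of its underside. A bystander
- brush: loose dusting brush, 150 mm long, lying along its x axis; origin: on its underside. A bystander
- weight: loose brass paperweight with a knob, 48 mm wide, 44 mm tall; origin: centre of its underside. A bystander
- key_green_base: the green key with its round black collar, 42 mm across and 12 mm high, fixed on the control box; origin: centre of the collar's underside

How it is judged:
By the outcome, as a careful person would: the job done as asked, in the order asked, and still so for the second after the job is handed in, with the robot touching nothing.
It also fails if it takes over 43 s, if anything falls off the work surface, if the arm or the gripper's body presses on something with over 40 N, if the wrist force passes 120 N, or if a joint passes its speed limit or range.

## Working session

There is one attempt and no reset: what is moved stays moved. The work goes in short steps, Python scripts to look and compute and a tool call to move; the robot and the scene stay as the last step left them, time stands still between calls to the robot, and variables do not carry over. Pictures are saved under pics/ and viewed, at most 10 in all, crops included, and the job is handed in when it is done.

Besides the shell and the picture viewer there is one more tool, called after "Emit:" as name(argument=value, ...) on one line, values as JSON. move_arm: Moves the arm, as the interface text tells. Its arguments: {"type":"object","properties":{"motion":{"type":"array","items":{"type":"object","properties":{"delta_pos":{"type":"array","items":{"type":"number"}},"roll":{"type":"number"}}}},"claw":{"type":"number"}},"required":["motion"]}

```bash
mkdir -p pics; cat > h.py <<'E'
import numpy as np, cv2
from cell import robot
from scipy.spatial.transform import Rotation as R
def save(n,f):
    im=robot.snapshot(n); cv2.imwrite(f,im[:,:,::-1]); return im
def cam(n,s=None):
    m=robot.camera_model(n)
    if 'eye' in m: return m,np.array(m['eye']),np.array(m['rotation'])
    s=s or robot.sense(); T=np.array(m['T_tool_cam']); Rt=R.from_rotvec(s['eef_rot']).as_matrix()
    return m,np.array(s['tcp_pos'])+Rt@T[:3,3],Rt@T[:3,:3]
def ray(c,uv):
    m,e,Rm=c; K=np.array(m['camera_matrix']); d=np.array([(uv[0]-K[0,2])/K[0,0],(uv[1]-K[1,2])/K[1,1]])
    x=d.copy()
    for _ in range(20): x=d/(1+m['k1']*(x@x))
    return e,Rm@np.array([x[0],-x[1],-1.])
def onz(c,uv,z):
    e,d=ray(c,uv); return e+d*(z-e[2])/d[2]
def tri(c1,u1,c2,u2):
    e1,d1=ray(c1,u1);e2,d2=ray(c2,u2)
    s=np.linalg.lstsq(np.c_[d1,-d2],e2-e1,rcond=None)[0]
    a=e1+s[0]*d1;b=e2+s[1]*d2; return (a+b)/2,np.linalg.norm(a-b)
E
python3 - <<'E'
from h import *
s=robot.sense();print(s)
for n in ['scene','side','wrist']:
    save(n,f'pics/{n}0.png'); m=robot.camera_model(n); print(n,m)
E
```

```text
{'t': 0.0, 'joint_positions': array([ 1.22700548e+00,  3.20298739e-01,  1.56566652e+00,  3.80796568e-06,
        1.25738334e+00, -2.00062332e-02]), 'dq': array([-0.00020955,  0.00153612,  0.00210828, -0.00011736,  0.00027246,
       -0.00077511]), 'effort': array([ 7.49405226e-04, -4.15510905e+01, -2.34157366e+01, -2.63399124e-04,
        8.32647085e-03, -1.68864995e-05]), 'tcp_pos': array([0.18276804, 0.54463652, 0.20298322]), 'eef_rot': array([-5.06330794e-01, -3.10019485e+00,  2.71141582e-03]), 'force': array([-0.14654743,  0.02237073,  0.5636785 ]), 'moment': array([-0.02305009,  0.00732167, -0.01988138]), 'grasp_force': 0.0, 'finger_gap': 0.9986631677581439}
scene {'camera_matrix': array([[455.27278684,   0.        , 324.3001151 ],
       [  0.        , 455.27278684, 205.22788803],
       [  0.        ,   0.        ,   1.        ]]), 'k1': -0.10521394966566862, 'eye': array([1.34732832, 0.50733615, 0.81457846]), 'rotation': array([0.51973811, 0.98648137, 1.95744871])}
side {'camera_matrix': array([[400.23570131,   0.        , 312.81717754],
       [  0.        , 400.23570131, 194.80361747],
       [  0.        ,   0.        ,   1.        ]]), 'k1': -0.08187520426471416, 'eye': array([ 0.21083053, -0.65465286,  0.67018903]), 'rotation': array([ 0.93658085, -0.26368505, -0.50278512])}
wrist {'camera_matrix': array([[302.09277335,   0.        , 321.64748668],
       [  0.        , 302.09277335, 200.05472986],
       [  0.        ,   0.        ,   1.        ]]), 'k1': 0.012741902724030736, 'T_tool_cam': array([[-4.90802126e-04,  9.59905077e-01,  2.80324817e-01,
         7.14195347e-02],
       [ 9.99999585e-01,  2.56079185e-04,  8.73951211e-04,
        -1.67893120e-04],
       [ 7.67124854e-04,  2.80325129e-01, -9.59904804e-01,
        -1.69082385e-01],
       [ 0.00000000e+00,  0.00000000e+00,  0.00000000e+00,
         1.00000000e+00]])}
```

```bash
sed -i "s/np.array(m\['rotation'\])/R.from_rotvec(m['rotation']).as_matrix()/" h.py
```

```text
(no output)
```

View pics/scene0.png

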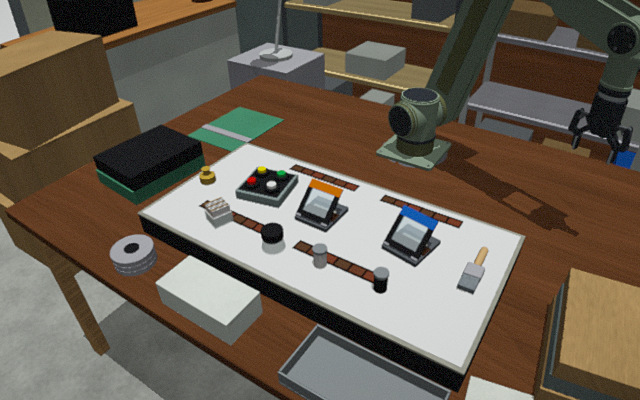

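View pics/side0.png

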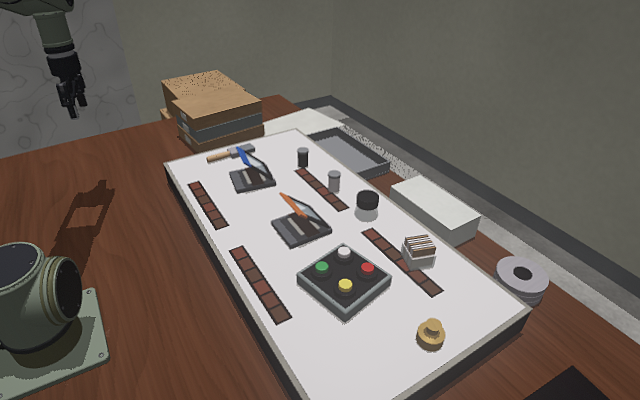

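```bash
python3 - <<'E'
from h import *
C={n:cam(n) for n in ['scene','side']}
I={n:cv2.imread(f'pics/{n}0.png') for n in C}
H={'orange':(8,18,150,120),'green':(60,85,120,80),'blue':(100,125,120,80),'red':(0,5,150,80),'yellow':(22,32,120,120)}
for k,(a,b,s,v) in H.items():
    for n in C:
        h=cv2.cvtColor(I[n],cv2.COLOR_BGR2HSV); m=cv2.inRange(h,(a,s,v),(b,255,255))
        m[:,:150]=0; m[:130]=0; m[320:]=0; m[:,500:]=0
        N,L,S,G=cv2.connectedComponentsWithStats(m)
        for i in range(1,N):
            if S[i,4]>25:
                pts=np.argwhere(L==i)[:,::-1].astype(np.float32)
                print(k,n,S[i].tolist(),G[i].round(1),cv2.boxPoints(cv2.minAreaRect(pts)).round(1).tolist(), onz(C[n],G[i],.122).round(4))
for n,(x,y,w,h) in {'scene':(225,155,130,80),'side':(260,180,130,140)}.items():
    f=6 if n=='scene' else 4
    cv2.imwrite(f'pics/{n}c.png',cv2.resize(I[n][y:y+h,x:x+w],None,fx=f,fy=f,interpolation=cv2.INTER_CUBIC))
E
```

```text
orange scene [309, 179, 33, 19, 262] [325.4 187.5] [[308.6000061035156, 186.10000610351562], [311.6000061035156, 177.89999389648438], [341.79998779296875, 189.0], [338.79998779296875, 197.3000030517578]] [ 0.5106 -0.042   0.122 ]
orange side [280, 193, 26, 23, 91] [291.5 203.5] [[279.3999938964844, 193.60000610351562], [282.3999938964844, 190.8000030517578], [305.0, 215.0], [302.0, 217.8000030517578]] [0.5592 0.0119 0.122 ]
green scene [188, 130, 56, 21, 505] [216.4 139.5] [[187.89999389648438, 136.3000030517578], [191.6999969482422, 124.9000015258789], [243.3000030517578, 142.10000610351562], [239.5, 153.5]] [ 0.4675 -0.4832  0.122 ]
green scene [229, 130, 38, 9, 167] [249.6 132.5] [[229.0, 130.0], [266.0, 130.0], [266.0, 138.0], [229.0, 138.0]] [ 0.376  -0.4222  0.122 ]
green scene [277, 170, 9, 6, 38] [281.  172.8] [[277.0, 170.0], [285.0, 170.0], [285.0, 175.0], [277.0, 175.0]] [ 0.5153 -0.1873  0.122 ]
blue scene [400, 205, 38, 26, 380] [418.8 217.1] [[398.79998779296875, 213.39999389648438], [403.79998779296875, 203.39999389648438], [437.79998779296875, 220.39999389648438], [43
[... 488 characters left out ...]
2.0], [373.0, 262.0], [373.0, 270.0], [361.0, 270.0]] [ 0.5842 -0.2421  0.122 ]
yellow scene [201, 166, 9, 5, 34] [205.1 168.1] [[201.0, 170.0], [201.0, 166.0], [209.0, 166.0], [209.0, 170.0]] [ 0.6105 -0.3907  0.122 ]
yellow scene [258, 166, 8, 6, 39] [261.4 168.7] [[258.0, 166.0], [265.0, 166.0], [265.0, 171.0], [258.0, 171.0]] [ 0.5277 -0.2483  0.122 ]
yellow scene [200, 171, 14, 8, 68] [206.6 175.4] [[199.5, 172.3000030517578], [212.89999389648438, 170.8000030517578], [213.60000610351562, 177.5], [200.1999969482422, 179.0]] [ 0.6365 -0.3587  0.122 ]
yellow side [338, 279, 14, 10, 113] [344.9 283.5] [[338.0, 279.0], [351.0, 279.0], [351.0, 288.0], [338.0, 288.0]] [ 0.523  -0.2554  0.122 ]
```

View pics/scenec.png

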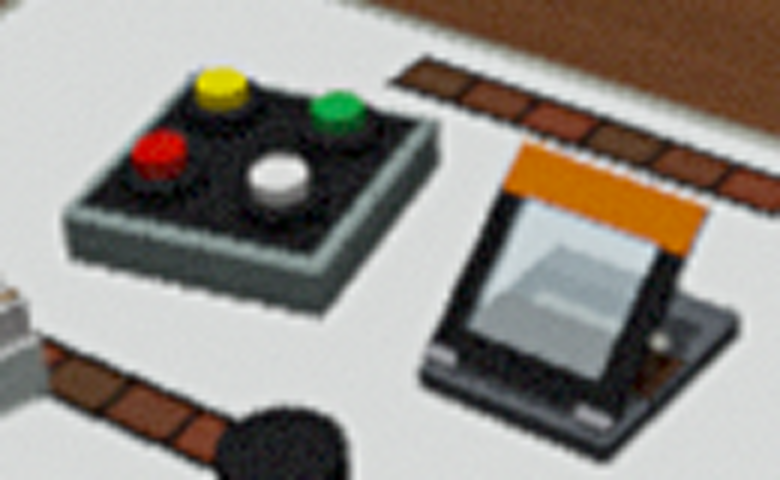

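View pics/sidec.png

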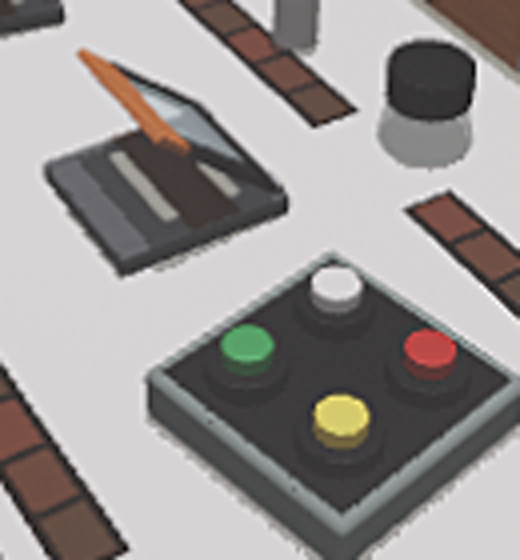

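```bash
python3 - <<'E'
from h import *
C={n:cam(n) for n in ['scene','side']}
s=lambda u,v:(225+u/6-.4,155+v/6-.4)
d=lambda u,v:(260+u/4-.4,180+v/4-.4)
for n,p in dict(near=(603,462),left=(422,385),right=(740,328)).items(): print('sc',n,onz(C['scene'],s(*p),.07).round(4))
for n,p in dict(left=(45,182),bot=(122,277),right=(288,210)).items(): print('si',n,onz(C['side'],d(*p),.07).round(4))
for n,a,b in [('green',(338,105),(247,343)),('yellow',(222,84),(341,413)),('red',(160,147),(430,349)),('white',(279,175),(336,285))]:
    print(n,tri(C['scene'],s(*a),C['side'],d(*b)),onz(C['scene'],s(*a),.122).round(4),onz(C['side'],d(*b),.122).round(4))
print('freeL/R',tri(C['scene'],s(710,208),C['side'],d(80,51)),tri(C['scene'],s(521,145),C['side'],d(188,150)),tri(C['scene'],s(521,145),C['side'],d(160,140)))
E
```

```text
sc near [0.6128 0.0224 0.07  ]
sc left [ 0.6111 -0.0729  0.07  ]
sc right [0.5023 0.0241 0.07  ]
si left [0.5086 0.0245 0.07  ]
si bot [ 0.508  -0.0715  0.07  ]
si right [ 0.6174 -0.0714  0.07  ]
green (array([ 0.51146369, -0.19167068,  0.12031924]), np.float64(0.0017871984593236644)) [ 0.5127 -0.1895  0.122 ] [ 0.5111 -0.1938  0.122 ]
yellow (array([ 0.524663  , -0.25145234,  0.11938633]), np.float64(0.0018844221288632711)) [ 0.527 -0.248  0.122] [ 0.5238 -0.2541  0.122 ]
red (array([ 0.58361517, -0.24060743,  0.12044262]), np.float64(0.0027931276033684705)) [ 0.5843 -0.238   0.122 ] [ 0.5835 -0.2428  0.122 ]
white (array([ 0.57163192, -0.17974981,  0.11960982]), np.float64(0.0021257378080675273)) [ 0.5734 -0.1768  0.122 ] [ 0.5707 -0.1826  0.122 ]
freeL/R (array([0.5352583 , 0.02554155, 0.15474842]), np.float64(0.0031680538575025717)) (array([ 0.54007939, -0.07493849,  0.15143659]), np.float64(0.01608976640224308)) (array([ 0.53450323, -0.06984925,  0.15353099]), np.float64(0.00042473341927544206))
```

Emit:
move_arm(claw=1, motion=[{"delta_pos":[0,0,-0.01],"roll":-6.2},{"delta_pos":[0,0,-0.015],"roll":-6.2},{"delta_pos":[0,0,-0.015],"roll":-6.15},{"delta_pos":[-0.02,-0.032,0],"roll":0},{"delta_pos":[-0.02,-0.032,0],"roll":0},{"delta_pos":[-0.02,-0.032,0],"roll":0},{"delta_pos":[-0.02,-0.032,0],"roll":0},{"delta_pos":[-0.02,-0.032,0],"roll":0},{"delta_pos":[-0.02,-0.032,0],"roll":0},{"delta_pos":[-0.02,-0.032,0],"roll":0}])

```text
t: 1.15
tcp_pos: [0.3234, 0.3196, 0.2437]
eef_rot: [0.0, -3.142, 0.0]
force: [-0.0, -0.9, -0.7]
finger_gap: 0.004
grasp_force: 0.0
```

Emit:
move_arm(motion=[{"delta_pos":[-0.022,-0.034,0],"roll":0},{"delta_pos":[-0.022,-0.034,0],"roll":0},{"delta_pos":[-0.022,-0.034,0],"roll":0},{"delta_pos":[-0.022,-0.034,0],"roll":0},{"delta_pos":[-0.022,-0.034,0],"roll":0},{"delta_pos":[-0.022,-0.034,0],"roll":0},{"delta_pos":[-0.022,-0.034,0],"roll":0},{"delta_pos":[-0.022,-0.034,0],"roll":0},{"delta_pos":[-0.02,-0.032,0],"roll":0},{"delta_pos":[-0.01,-0.02,0],"roll":0}])

```text
t: 2.15
tcp_pos: [0.5301, -0.0053, 0.2433]
eef_rot: [-0.003, -3.141, 0.001]
force: [-0.1, 1.1, 0.3]
finger_gap: -0.002
grasp_force: 0.0
```

```bash
python3 - <<'E'
from h import *
s=robot.sense();print(s['t'],s['tcp_pos'],s['eef_rot'],s['joint_positions'],s['force'],s['finger_gap'])
c=cam('wrist',s); save('wrist','pics/w1.png')
print(c[1])
import pickle
pickle.dump(c,open('c1','wb'))
E
```

```text
2.15 [ 0.53008023 -0.00526798  0.24329212] [-3.15099314e-03 -3.14143623e+00  6.95052622e-04] [-3.13415606e-02  2.25582092e-01  1.59629554e+00 -4.61449907e-04
  1.31985632e+00 -1.60001719e+00] [-0.07924338  1.11069075  0.25480743] -0.0020143941951820134
[ 0.45864193 -0.00515818  0.4123857 ]
```

View pics/w1.png

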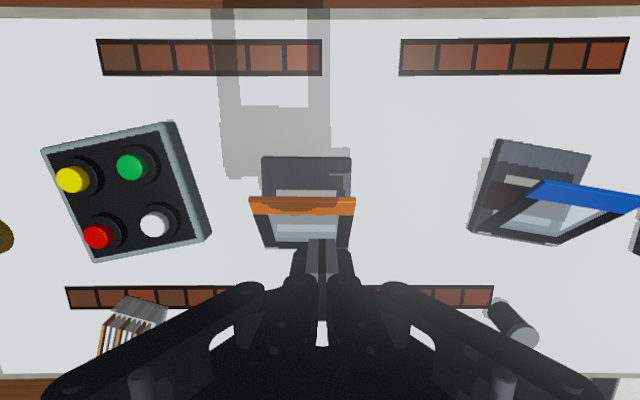

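```bash
python3 - <<'E'
from h import *
import pickle; c=pickle.load(open('c1','rb')); S=cam('scene')
for p in [(262,157),(351,157),(250,248),(353,248)]: print('base',p,onz(c,p,.084).round(4))
sc=lambda u,v:(225+u/6-.4,155+v/6-.4)
for a,b in [((250,197),(521,145)),((355,198),(710,208)),((250,213),(504,187)),((355,214),(686,255))]: print('bar',tri(c,a,S,sc(*b)))
im=cv2.imread('pics/w1.png');h=cv2.cvtColor(im,cv2.COLOR_BGR2HSV)
m=cv2.inRange(h,(55,120,110),(85,255,255));m[:,200:]=0
ct=max(cv2.findContours(m,0,1)[0],key=cv2.contourArea);print(cv2.minEnclosingCircle(ct),cv2.boundingRect(ct))
u=cv2.minEnclosingCircle(ct)[0]
print(onz(c,u,.122),onz(c,(u[0]+1,u[1]),.122))
# tip projection
e,d=c[1],c[2]; p=d.T@(np.array([.5301,-.0053,.2433])-e);K=c[0]['camera_matrix'];print(K[0,2]+K[0,0]*p[0]/-p[2],K[1,2]+K[1,1]*-p[1]/-p[2])
E
```

```text
base (262, 157) [ 0.5055 -0.0705  0.084 ]
base (351, 157) [0.5057 0.0262 0.084 ]
base (250, 248) [ 0.6135 -0.0909  0.084 ]
base (353, 248) [0.6137 0.0313 0.084 ]
bar (array([ 0.53201232, -0.07053537,  0.15167168]), np.float64(0.0014798958257460427))
bar (array([0.53202975, 0.02458228, 0.15341499]), np.float64(0.0011582915272353213))
bar (array([ 0.54948716, -0.07145298,  0.1405735 ]), np.float64(0.004609073895493799))
bar (array([0.55162581, 0.02570257, 0.1413081 ]), np.float64(0.00043651133161812017))
((128.88523864746094, 167.7827911376953), 13.684592247009277) (116, 155, 27, 25)
[ 0.51041704 -0.1919795   0.122     ] [ 0.51041759 -0.19102141  0.122     ]
322.02640189987886 235.2883575694285
```

Emit:
move_arm(motion=[{"delta_pos":[-0.008,-0.009,0.01],"roll":0},{"delta_pos":[-0.008,-0.009,0.015],"roll":0},{"delta_pos":[0,0,0.02],"roll":0},{"delta_pos":[0,0,0.015],"roll":0},{"delta_pos":[0,0,0.01],"roll":0},{"delta_pos":[0,0,0.008],"roll":0},{"delta_pos":[0,0,0.005],"roll":0},{"delta_pos":[0,0,0.003],"roll":0},{"delta_pos":[0,0,0],"roll":0},{"delta_pos":[0,0,0],"roll":0}])

```text
t: 3.2
tcp_pos: [0.5453, -0.0209, 0.1583]
eef_rot: [-0.0, 3.141, 0.0]
force: [-0.2, -1.0, -0.3]
finger_gap: 0.003
grasp_force: 0.0
```

Emit:
move_arm(motion=[{"delta_pos":[0,0,0.0025],"roll":0},{"delta_pos":[0,0,0.0025],"roll":0},{"delta_pos":[0,0,0.0025],"roll":0},{"delta_pos":[0.0015,0,0.0025],"roll":0},{"delta_pos":[0.0015,0,0.0025],"roll":0},{"delta_pos":[0.0015,0,0.0025],"roll":0},{"delta_pos":[0.0015,0,0.0025],"roll":0},{"delta_pos":[0.0015,0,0.0025],"roll":0},{"delta_pos":[0.0015,0,0.0025],"roll":0},{"delta_pos":[0.0015,0,0.0025],"roll":0}])

```text
t: 4.2
tcp_pos: [0.5343, -0.0209, 0.1326]
eef_rot: [0.0, 3.142, 0.0]
force: [-0.9, 0.8, 0.2]
finger_gap: 0.001
grasp_force: 0.0
```

Emit:
move_arm(motion=[{"delta_pos":[0.001,0,0.0025],"roll":0},{"delta_pos":[0.001,0,0.0025],"roll":0},{"delta_pos":[0.001,0,0.0025],"roll":0},{"delta_pos":[0.001,0,0.0025],"roll":0},{"delta_pos":[0.001,0,0.0025],"roll":0},{"delta_pos":[0.001,0,0.0025],"roll":0},{"delta_pos":[0.001,0,0.0025],"roll":0},{"delta_pos":[0.0005,0,0.0025],"roll":0},{"delta_pos":[0.0005,0,0.0025],"roll":0},{"delta_pos":[0.0005,0,0.0025],"roll":0}])

```text
t: 5.2
tcp_pos: [0.526, -0.0209, 0.1076]
eef_rot: [0.0, 3.141, 0.0]
force: [-0.8, -0.0, 1.4]
finger_gap: -0.002
grasp_force: 0.6
```

Emit:
move_arm(motion=[{"delta_pos":[0.0005,0,0.002],"roll":0},{"delta_pos":[0.0005,0,0.002],"roll":0},{"delta_pos":[0.0005,0,0.002],"roll":0},{"delta_pos":[0.0005,0,0.002],"roll":0},{"delta_pos":[0.0005,0,0.002],"roll":0},{"delta_pos":[0,0,0.002],"roll":0},{"delta_pos":[0,0,0.002],"roll":0},{"delta_pos":[0,0,0.001],"roll":0},{"delta_pos":[0,0,0.001],"roll":0},{"delta_pos":[0,0,0],"roll":0}])

```text
t: 6.2
tcp_pos: [0.5234, -0.0209, 0.0916]
eef_rot: [-0.0, -3.142, -0.0]
force: [-0.9, -1.0, 0.2]
finger_gap: -0.002
grasp_force: 0.0
```

```bash
python3 - <<'E'
from h import *
print(robot.sense()['force'])
im=save('side','pics/s2.png')
cv2.imwrite('pics/s2c.png',cv2.resize(im[160:320,230:390,::-1],None,fx=3,fy=3,interpolation=cv2.INTER_CUBIC))
E
```

```text
[-0.91635785 -0.98831527  0.23078808]
```

View pics/s2c.png

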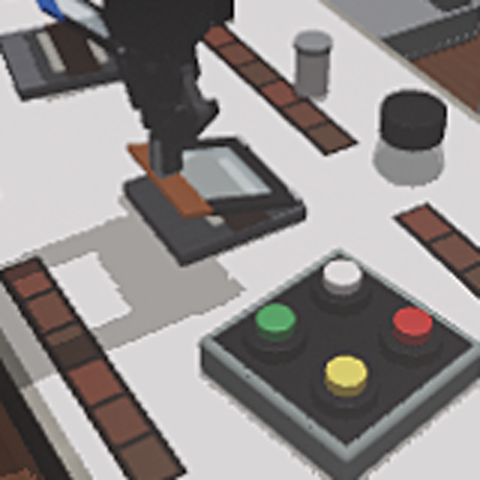

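Emit:
move_arm(motion=[{"delta_pos":[0,0,0.001],"roll":0},{"delta_pos":[0,0,0.001],"roll":0},{"delta_pos":[0,0,0.001],"roll":0},{"delta_pos":[0,0,0],"roll":0},{"delta_pos":[0,0,0],"roll":0},{"delta_pos":[0,0,0],"roll":0},{"delta_pos":[0,0,0],"roll":0},{"delta_pos":[0,0,0],"roll":0},{"delta_pos":[0,0,0],"roll":0},{"delta_pos":[0,0,0],"roll":0}])

```text
t: 7.25
tcp_pos: [0.5234, -0.0209, 0.0888]
eef_rot: [0.0, 3.142, 0.0]
force: [-0.7, -0.1, -0.1]
finger_gap: -0.001
grasp_force: 0.0
```

Emit:
move_arm(motion=[{"delta_pos":[0,0,0.001],"roll":0},{"delta_pos":[0,0,0.001],"roll":0},{"delta_pos":[0,0,0],"roll":0},{"delta_pos":[0,0,0],"roll":0},{"delta_pos":[0,0,0],"roll":0},{"delta_pos":[0,0,0],"roll":0},{"delta_pos":[0,0,0],"roll":0},{"delta_pos":[0,0,0],"roll":0},{"delta_pos":[0,0,0],"roll":0},{"delta_pos":[0,0,0],"roll":0}])

```text
t: 8.25
tcp_pos: [0.5234, -0.0209, 0.0868]
eef_rot: [0.0, 3.142, 0.0]
force: [0.7, -0.7, 0.7]
finger_gap: 0.002
grasp_force: 0.0
```

```bash
python3 - <<'E'
from h import *
s=robot.sense();print(s['force'],s['tcp_pos'])
a=save('side','pics/s3.png'); b=save('scene','pics/sc3.png')
A=cv2.resize(a[195:255,260:340,::-1],None,fx=5,fy=5,interpolation=cv2.INTER_CUBIC)
B=cv2.resize(b[175:235,280:360,::-1],None,fx=5,fy=5,interpolation=cv2.INTER_CUBIC)
cv2.imwrite('pics/ab3.png',np.hstack([A,B]))
E
```

```text
[ 0.74558723 -0.68101199  0.65823985] [ 0.5234246  -0.02087902  0.08678667]
```

View pics/ab3.png

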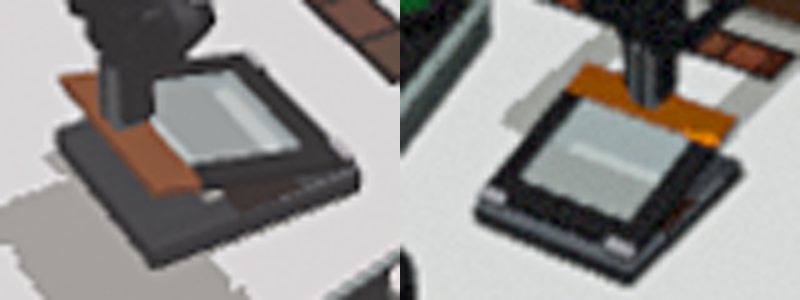

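```bash
python3 - <<'E'
from h import *
S,D=cam('scene'),cam('side')
d=lambda u,v:(260+u/5-.4,195+v/5-.4)
s=lambda u,v:(280+(u-400)/5-.4,175+v/5-.4)
print('tip',tri(D,d(122,125),S,s(652,104)))
print('barL',tri(D,d(60,76),S,s(740,120)))
print('barR',tri(D,d(150,192),S,s(578,66)))
print('barR in',tri(D,d(205,185),S,s(562,92)))
E
```

```text
tip (array([ 0.5220924 , -0.02006179,  0.11126019]), np.float64(0.00010812151228555296))
barL (array([0.51316765, 0.02715182, 0.11257822]), np.float64(0.002933029156729521))
barR (array([ 0.51165427, -0.07105678,  0.11230337]), np.float64(0.005821731553616028))
barR in (array([ 0.53485207, -0.07037425,  0.10738668]), np.float64(0.0020801452934372704))
```

Emit:
move_arm(motion=[{"delta_pos":[0,0,0.0015],"roll":0},{"delta_pos":[0,0,0.0015],"roll":0},{"delta_pos":[0,0,0.0015],"roll":0},{"delta_pos":[0,0,0.0015],"roll":0},{"delta_pos":[0,0,0.0015],"roll":0},{"delta_pos":[0,0,0.0015],"roll":0},{"delta_pos":[0,0,0.001],"roll":0},{"delta_pos":[0,0,0.001],"roll":0},{"delta_pos":[0,0,0.001],"roll":0},{"delta_pos":[0,0,0],"roll":0}])

```text
t: 9.35
tcp_pos: [0.5235, -0.0209, 0.0747]
eef_rot: [0.0, 3.142, 0.0]
force: [-0.3, 0.1, -0.2]
finger_gap: -0.002
grasp_force: 0.0
```

```bash
python3 - <<'E'
from h import *
s=robot.sense();print(s)
a=save('side','pics/s4.png'); b=save('scene','pics/sc4.png')
A=cv2.resize(a[195:255,260:340,::-1],None,fx=5,fy=5,interpolation=cv2.INTER_CUBIC)
B=cv2.resize(b[175:235,280:360,::-1],None,fx=5,fy=5,interpolation=cv2.INTER_CUBIC)
cv2.imwrite('pics/ab4.png',np.hstack([A,B]))
E
```

```text
{'t': 9.35, 'joint_positions': array([-6.18691964e-02,  3.59509234e-01,  1.86560942e+00,  9.85081597e-05,
        9.16450946e-01, -1.63267863e+00]), 'dq': array([ 2.94574091e-05,  1.00789083e-05,  4.83404884e-04,  9.78401903e-04,
        1.85354428e-03, -3.78284569e-04]), 'effort': array([-9.10082395e-05, -3.92468512e+01, -1.89883161e+01, -1.88317081e-04,
       -2.61001049e-03, -1.20902124e-05]), 'tcp_pos': array([ 0.52345844, -0.02087821,  0.07467554]), 'eef_rot': array([7.35851969e-05, 3.14156481e+00, 1.20301069e-04]), 'force': array([-0.3399749 ,  0.10253133, -0.23426179]), 'moment': array([-0.01263133,  0.00901295, -0.00391705]), 'grasp_force': 0.0, 'finger_gap': -0.0017146562989987658}
```

View pics/ab4.png

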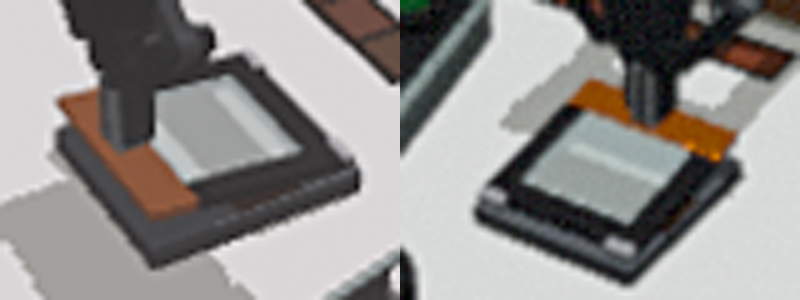

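Emit:
move_arm(motion=[{"delta_pos":[0,0,0.001],"roll":0},{"delta_pos":[0,0,0.001],"roll":0},{"delta_pos":[0,0,0.001],"roll":0},{"delta_pos":[0,0,0.001],"roll":0},{"delta_pos":[0,0,0.001],"roll":0},{"delta_pos":[0,0,0.001],"roll":0},{"delta_pos":[0,0,0],"roll":0},{"delta_pos":[0,0,0],"roll":0},{"delta_pos":[0,0,0],"roll":0},{"delta_pos":[0,0,0],"roll":0}])

```text
t: 10.45
tcp_pos: [0.5235, -0.0209, 0.0688]
eef_rot: [-0.0, 3.141, 0.0]
force: [1.0, -0.1, -0.5]
finger_gap: 0.001
grasp_force: 0.0
```

```bash
cat > m.py <<'E'
from h import *
import sys
k=sys.argv[1]
print(robot.sense()['force'])
for n in ['side','scene']:
    im=save(n,f'pics/{n}_{k}.png')[:,:,::-1]; h=cv2.cvtColor(np.ascontiguousarray(im),cv2.COLOR_BGR2HSV)
    m=cv2.inRange(h,(6,130,100),(19,255,255)); r=np.zeros_like(m)
    if n=='side': r[195:245,265:305]=1
    else: r[180:215,310:352]=1
    p=np.argwhere(m*r)[:,::-1]
    q=lambda a:p[np.argsort(p@np.array(a))[-4:]].mean(0)
    print(n,len(p),p.mean(0).round(2),'L',q([-1,0]),'R',q([1,0]),'T',q([0,-1]),'B',q([0,1]))
E
for f in 3; do :; done; python3 m.py a
```

```text
[ 0.96854586 -0.07469705 -0.47794384]
side 193 [285.67 229.04] L [272.5  217.75] R [297.5 236. ] T [278.  215.5] B [290.5 239.5]
scene 160 [333.22 198.51] L [314.75 196.  ] R [350.75 187.25] T [338.5 182.5] B [342.5 207. ]
```

Emit:
move_arm(motion=[{"delta_pos":[0,0,0.001],"roll":0},{"delta_pos":[0,0,0.001],"roll":0},{"delta_pos":[0,0,0.001],"roll":0},{"delta_pos":[0,0,0],"roll":0},{"delta_pos":[0,0,0],"roll":0},{"delta_pos":[0,0,0],"roll":0},{"delta_pos":[0,0,0],"roll":0},{"delta_pos":[0,0,0],"roll":0},{"delta_pos":[0,0,0],"roll":0},{"delta_pos":[0,0,0],"roll":0}])

```text
t: 11.55
tcp_pos: [0.5235, -0.0209, 0.0658]
eef_rot: [0.0, 3.142, 0.0]
force: [0.1, 0.0, 0.4]
finger_gap: 0.001
grasp_force: 0.0
```

```bash
python3 m.py b
```

```text
[0.14257655 0.03903764 0.40279958]
side 196 [285.67 230.02] L [272.5 219. ] R [297.5 237.5] T [277.   216.25] B [291.5  240.25]
scene 147 [333.01 199.34] L [315. 197.] R [350.5 187.5] T [338.5 182.5] B [342.5 208. ]
```

Emit:
move_arm(motion=[{"delta_pos":[0,0,0.001],"roll":0},{"delta_pos":[0,0,0.001],"roll":0},{"delta_pos":[0,0,0],"roll":0},{"delta_pos":[0,0,0],"roll":0},{"delta_pos":[0,0,0],"roll":0},{"delta_pos":[0,0,0],"roll":0},{"delta_pos":[0,0,0],"roll":0},{"delta_pos":[0,0,0],"roll":0},{"delta_pos":[0,0,0],"roll":0},{"delta_pos":[0,0,0],"roll":0}])

```text
t: 12.65
tcp_pos: [0.5234, -0.0209, 0.0638]
eef_rot: [0.0, 3.142, 0.0]
force: [-0.3, 0.6, 0.0]
finger_gap: -0.0
grasp_force: 0.0
```

```bash
python3 m.py c
```

```text
[-0.33520502  0.61728293  0.04260604]
side 196 [285.82 230.75] L [272.5 220. ] R [297.75 238.25] T [277.25 217.25] B [292.   240.75]
scene 138 [333.23 200.07] L [315.5 197.5] R [350.5 187.5] T [339.   183.25] B [343.   208.25]
```

Emit:
move_arm(motion=[{"delta_pos":[0,0,0.0005],"roll":0},{"delta_pos":[0,0,0.0005],"roll":0},{"delta_pos":[0,0,0.0005],"roll":0},{"delta_pos":[0,0,0.0005],"roll":0},{"delta_pos":[0,0,0],"roll":0},{"delta_pos":[0,0,0],"roll":0},{"delta_pos":[0,0,0],"roll":0},{"delta_pos":[0,0,0],"roll":0},{"delta_pos":[0,0,0],"roll":0},{"delta_pos":[0,0,0],"roll":0}])

```text
t: 13.75
tcp_pos: [0.5236, -0.0209, 0.0633]
eef_rot: [-0.0, 3.141, 0.0]
force: [-3.1, 0.7, 11.4]
finger_gap: -0.002
grasp_force: 5.4
```

```bash
python3 m.py d; python3 - <<'E'
from h import *
S,D=cam('scene'),cam('side')
for k in 'abcd':
    pass
a=cv2.imread('pics/side_d.png');b=cv2.imread('pics/scene_d.png')
A=cv2.resize(a[195:255,260:340],None,fx=5,fy=5,interpolation=cv2.INTER_CUBIC)
B=cv2.resize(b[175:235,280:360],None,fx=5,fy=5,interpolation=cv2.INTER_CUBIC)
cv2.imwrite('pics/abd.png',np.hstack([A,B]))
# expected shut bar corners in images
def proj(c,P):
    m,e,Rm=c;q=Rm.T@(np.array(P)-e);x=np.array([q[0],-q[1]])/-q[2];x*=1+m['k1']*(x@x);K=m['camera_matrix'];return (K[0,0]*x[0]+K[0,2],K[1,1]*x[1]+K[1,2])
for x,y in [(.506,.026),(.506,-.070),(.530,-.070),(.530,.026)]:
    print(np.round(proj(D,(x,y,.091)),1),np.round(proj(S,(x,y,.091)),1))
E
```

```text
[-3.14591963  0.72653137 11.390918  ]
side 199 [286.01 231.08] L [272.5  219.75] R [297.75 238.25] T [277.5 217.5] B [290.5 241.5]
scene 140 [333.45 200.02] L [315.5 197.5] R [350.5 187.5] T [339.   183.25] B [343.  208.5]
[269.  218.1] [348.  203.9]
[288.7 241.6] [317.8 192.9]
[298.3 237.8] [312.9 197.2]
[278.2 214.9] [343.3 208.6]
```

View pics/abd.png

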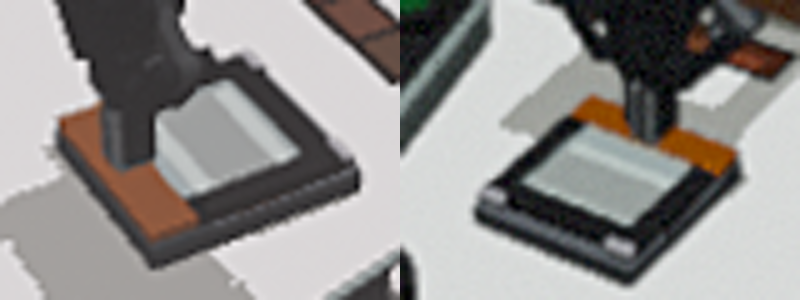

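Emit:
move_arm(motion=[{"delta_pos":[0,0,-0.005],"roll":0},{"delta_pos":[0,0,-0.02],"roll":0},{"delta_pos":[0,0,-0.03],"roll":0},{"delta_pos":[0,0,-0.03],"roll":0},{"delta_pos":[0.002,-0.025,0],"roll":0},{"delta_pos":[0.002,-0.034,0],"roll":0},{"delta_pos":[0.0025,-0.035,0],"roll":0},{"delta_pos":[0.002,-0.034,0],"roll":0},{"delta_pos":[0.002,-0.028,0],"roll":0},{"delta_pos":[0.002,-0.015,0],"roll":0}])

```text
t: 14.85
tcp_pos: [0.5107, -0.1938, 0.1466]
eef_rot: [0.003, 3.142, -0.0]
force: [-0.3, 0.9, -1.0]
finger_gap: -0.002
grasp_force: 0.0
```

Emit:
move_arm(motion=[{"delta_pos":[0,0,0.01],"roll":0},{"delta_pos":[0,0,0.015],"roll":0},{"delta_pos":[0,0,0.01],"roll":0},{"delta_pos":[0,0,0.006],"roll":0},{"delta_pos":[0,0,0],"roll":0},{"delta_pos":[0,0,0],"roll":0},{"delta_pos":[0,0,0],"roll":0},{"delta_pos":[0,0,0],"roll":0},{"delta_pos":[0,0,0],"roll":0},{"delta_pos":[0,0,0],"roll":0}])

```text
t: 15.85
tcp_pos: [0.511, -0.1919, 0.106]
eef_rot: [0.0, 3.141, -0.0]
force: [0.2, 0.9, -0.2]
finger_gap: 0.002
grasp_force: 0.0
```

```bash
python3 - <<'E'
from h import *
s=robot.sense();print(s['force'],s['tcp_pos'])
a=save('side','pics/s5.png'); b=save('scene','pics/sc5.png')
A=cv2.resize(a[195:315,260:400,::-1],None,fx=3,fy=3,interpolation=cv2.INTER_CUBIC)
B=cv2.resize(b[135:235,240:360,::-1],None,fx=3,fy=3,interpolation=cv2.INTER_CUBIC)
B=cv2.copyMakeBorder(B,0,60,0,0,0)
cv2.imwrite('pics/ab5.png',np.hstack([A,B]))
E
```

```text
[ 0.18424739  0.85271995 -0.19543962] [ 0.51100731 -0.19192524  0.10601116]
```

View pics/ab5.png

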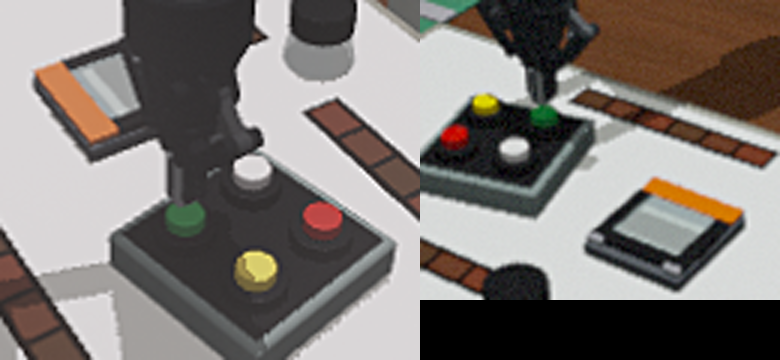

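Emit:
move_arm(motion=[{"delta_pos":[0,0,0.003],"roll":0},{"delta_pos":[0,0,0.003],"roll":0},{"delta_pos":[0,0,0.003],"roll":0},{"delta_pos":[0,0,0.002],"roll":0},{"delta_pos":[0,0,0.001],"roll":0},{"delta_pos":[0,0,0.001],"roll":0},{"delta_pos":[0,0,0.001],"roll":0},{"delta_pos":[0,0,0],"roll":0},{"delta_pos":[0,0,0],"roll":0},{"delta_pos":[0,0,0],"roll":0}])

```text
t: 16.95
tcp_pos: [0.5107, -0.1918, 0.0919]
eef_rot: [-0.0, -3.141, -0.0]
force: [-1.7, 1.0, 3.6]
finger_gap: -0.002
grasp_force: 1.4
```

Emit:
move_arm(motion=[{"delta_pos":[0,0,0.001],"roll":0},{"delta_pos":[0,0,0.001],"roll":0},{"delta_pos":[0,0,0],"roll":0},{"delta_pos":[0,0,0],"roll":0},{"delta_pos":[0,0,0],"roll":0},{"delta_pos":[0,0,0],"roll":0},{"delta_pos":[0,0,0],"roll":0},{"delta_pos":[0,0,0],"roll":0},{"delta_pos":[0,0,0],"roll":0},{"delta_pos":[0,0,0],"roll":0}])

```text
t: 17.95
tcp_pos: [0.5108, -0.1918, 0.0898]
eef_rot: [-0.0, -3.141, -0.0]
force: [-2.3, 1.9, 3.5]
finger_gap: 0.003
grasp_force: 2.0
```

Contact is made; I'll go on until the force passes 5 N firmly.

Emit:
move_arm(motion=[{"delta_pos":[0,0,0.001],"roll":0},{"delta_pos":[0,0,0.001],"roll":0},{"delta_pos":[0,0,0.0005],"roll":0},{"delta_pos":[0,0,0],"roll":0},{"delta_pos":[0,0,0],"roll":0},{"delta_pos":[0,0,0],"roll":0},{"delta_pos":[0,0,0],"roll":0},{"delta_pos":[0,0,0],"roll":0},{"delta_pos":[0,0,0],"roll":0},{"delta_pos":[0,0,0],"roll":0}])

```text
t: 18.95
tcp_pos: [0.5109, -0.1919, 0.0884]
eef_rot: [0.0, 3.141, -0.0]
force: [-4.7, 1.4, 10.8]
finger_gap: 0.002
grasp_force: 5.8
```

Emit:
move_arm(motion=[{"delta_pos":[0,0,-0.003],"roll":0},{"delta_pos":[0,0,-0.004],"roll":0},{"delta_pos":[0,0,-0.01],"roll":0},{"delta_pos":[0,0,-0.02],"roll":0},{"delta_pos":[0,0,-0.03],"roll":0},{"delta_pos":[0,0,-0.03],"roll":0},{"delta_pos":[0,0,-0.015],"roll":0},{"delta_pos":[0,0,0],"roll":0},{"delta_pos":[0,0,0],"roll":0},{"delta_pos":[0,0,0],"roll":0}])

```text
t: 19.95
tcp_pos: [0.5103, -0.1916, 0.1979]
eef_rot: [-0.0, -3.14, -0.001]
force: [-0.3, 0.2, -0.3]
finger_gap: -0.001
grasp_force: 0.0
```

```bash
python3 m.py e; python3 - <<'E'
from h import *
C={n:cam(n) for n in ['scene','side']}
for n in C:
    for f in (f'pics/{n}0.png',f'pics/{n}_e.png'):
        h=cv2.cvtColor(cv2.imread(f),cv2.COLOR_BGR2HSV)
        for k,a,b in (('g',60,85),('b',100,125)):
            m=cv2.inRange(h,(a,110,60),(b,255,255)); r=np.zeros_like(m)
            if k=='g': y,x=(255,310) if n=='side' else (165,270); r[y:y+22,x:x+24]=1
            else: y,x=(140,225) if n=='side' else (195,390); r[y:y+40,x:x+60]=1
            p=np.argwhere(m*r); print(n,f[-6:],k,len(p),p.mean(0).round(2) if len(p) else '')
E
```

```text
[-0.27655007  0.22318283 -0.30282913]
side 289 [285.13 229.02] L [272.5  219.75] R [298.  237.5] T [279.5  216.25] B [291.5  241.25]
scene 228 [333.77 197.4 ] L [315. 198.] R [351.  186.5] T [337.  180.5] B [343.5 208.5]
scene e0.png g 51 [173.29 280.71]
scene e0.png b 387 [217.13 418.75]
scene _e.png g 54 [173.37 281.  ]
scene _e.png b 387 [217.11 418.7 ]
side e0.png g 80 [265.39 321.38]
side e0.png b 109 [156.24 243.06]
side _e.png g 0 
side _e.png b 109 [156.24 243.06]
```

```bash
python3 -c "
from cell import robot
print(robot.hand_in())"
```

```text
the job is handed in; nothing more can be done
None
```

The orange gate is fully shut on its stop, the green key was then pressed to the bottom (10.8 N) and let up, and the job was handed in at about 20 s; the blue gate hasn't moved in the pictures, and I didn't re-measure the bystanders or the other keys afterwards.

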